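# Scan two pastry cartons and put the scanner away

### The job

Check out the order with the hand scanner: point its window square at the barcode label on the sloping roof of the taller gabled carton, about 5 cm away, and hold it still there for at least a second, then do the same for the lower gabled carton. Then stand the scanner upright on the floor of the open drawer, set down rather than dropped, and push the drawer fully shut without slamming it. Do not shift the cartons, the mug, cup and jug, the bottle or the jar.

Things in the scene. Friction and masses are not known exactly. Their poses are not given: they have to be found in the camera images.
- scanner: hand scanner standing window-down on a charging pad. Black bell-shaped foot 60 mm across and 34 mm high, above it an upright grey grip with flat sides, 46 mm along its x, 30 mm along its y, from 32 to 95 mm above the origin; 95 mm tall in all, about 0.2 kg. Origin: centre of the round window in its underside. z points out of its top; the scanner looks along -z.
- scanner_spot (a point): the point 50 mm straight ahead of the scanner's window (scanner's own 0, 0, -50 mm): it should lie on the centre of the label, within 18 mm, while scanning, with the scanner's axis square to the label within 10 degrees
- pad: black fixed charging pad under the scanner, 85 x 85 x 10 mm, origin at the centre of its underside
- tall_carton: taller gabled kraft carton, 110 mm (x) by 130 mm (y); walls 85 mm high, roof sloping at 35 degrees to a ridge along y at 124 mm, a thin carrying tab on the ridge up to 143 mm, 70 mm long. Origin: centre of its underside. Loose, about 0.6 kg.
- tall_carton_label: white barcode label, 44 x 64 mm, on the taller carton's roof slope that faces -x of the carton; origin at the label's centre, 105 mm above the counter; z points straight out of the label (35 degrees from vertical), y along the ridge
- low_carton: lower gabled kraft carton, 120 mm (x) by 130 mm (y); walls 40 mm high, roof sloping at 30 degrees to a ridge along y at 75 mm, a thin carrying tab up to 94 mm. Origin: centre of its underside. Loose, about 0.6 kg.
- low_carton_label: white barcode label, 44 x 64 mm, on the lower carton's roof slope that faces -x of the carton; origin at the label's centre, 58.1 mm above the counter; z points straight out of the label (30 degrees from vertical), y along the ridge
- flat_carton: flat-topped kraft carton without a barcode, 110 x 130 x 60 mm, origin at the centre of its underside; to be left alone
- till_drawer0 (a joint): drawer of a fixed wooden unit 260 mm deep (x) by 240 mm wide (y) by 150 mm high, whose front faces its -x: how far the drawer is pulled out towards the unit's -x, m: 0 is fully shut, 0.182 the stop. Fully shut means under 6 mm.
- drawer_floor (a point): point on the drawer's inner floor, midway across and 48 mm behind the inner side of its front panel, 22 mm above the counter, axes as the unit's. The drawer is 215 mm long (x, from 48 mm to -x to 167 mm to +x of this point) by 198 mm wide (y) inside, walls 106 mm high above this floor; its front panel is 15 mm thick with its outer face 69 mm to -x of this point and its top edge 114 mm above it.
- till_drawer0_handle (a point): middle of the drawer's bar handle, a horizontal bar along y, 120 mm long, 35 mm out from the drawer's front face, 112 mm above the counter
- roll: roll of blank white labels standing in the drawer near its +y side, 52 mm across and 50 mm high, with a hole; origin at the centre of its underside
- mug: white ceramic cup without handle, 84 mm across, 95 mm high; origin at the centre of its underside
- cup: small white mug, 72 mm across, 65 mm high, handle at its +y; origin at the centre of its underside
- syrup: brown glass syrup bottle, 64 mm across, 230 mm high; origin at the centre of its underside
- jug: steel milk jug, 90 mm across, 110 mm high, handle at its +y; origin at the centre of its underside
- jar: glass sugar jar, 72 mm across, 100 mm high; origin at the centre of its underside
Things that resemble listed ones, but are neither listed nor needed, are in the scene too. Leave any orange or turquoise look-alike of the scanner alone.

How it is judged:
On the way, in this order (a step that is already met when the one before it is completed fails the run):
1. the scanner is held still for a second, square to the taller gabled carton's label, its window about 50 mm from it (distance between scanner_spot and tall_carton_label below 0.018 m and angle between the z axis of scanner and the z axis of tall_carton_label, either way round below 0.175 rad and height (world z) of scanner above 0.08 m and linear speed of scanner below 0.03 m/s and angular speed of scanner below 0.2 rad/s), for 1 s.
2. the same at the lower gabled carton's label (distance between scanner_spot and low_carton_label below 0.018 m and angle between the z axis of scanner and the z axis of low_carton_label, either way round below 0.175 rad and height (world z) of scanner above 0.08 m and linear speed of scanner below 0.03 m/s and angular speed of scanner below 0.2 rad/s), for 1 s.
3. the scanner stands upright on the drawer's floor, let go (x of scanner in the frame of drawer_floor between -0.03 and 0.15 m and y of scanner in the frame of drawer_floor between -0.08 and 0.08 m and z of scanner in the frame of drawer_floor between -0.005 and 0.008 m and angle between scanner's own z axis and vertical below 0.15 rad and contact force between the fingers and scanner below 0.1 N), for 0.2 s.
At the end, for the whole second after the job is handed in: The drawer is shut to within 6 mm with the scanner standing upright (within 0.15 rad) on its floor, let go and at rest; the cartons stand within 20 mm of where they were, and the mug, cup, syrup bottle, jug and jar within 30 mm of where they were, all upright (x of scanner in the frame of drawer_floor between -0.03 and 0.15 m and y of scanner in the frame of drawer_floor between -0.08 and 0.08 m and z of scanner in the frame of drawer_floor between -0.005 and 0.008 m and angle between scanner's own z axis and vertical below 0.15 rad and value of joint till_drawer0 below 0.006 m and linear speed of scanner below 0.02 m/s and distance of each of tall_carton, low_carton, flat_carton from where it was at the start of the episode below 0.02 m and distance of each of mug, cup, syrup, jug, jar from where it was at the start of the episode below 0.03 m and angle between each of tall_carton, low_carton, flat_carton, mug, cup, syrup, jug, jar's own z axis and vertical below 0.2 rad); the robot touches nothing.
It fails at once if the scanner is dropped, thrown or slammed: faster than 0.6 m/s while the fingers do not hold it (contact force between the fingers and scanner below 0.1 N and linear speed of scanner above 0.6 m/s).
It fails at once if a carton is shifted by more than 20 mm (distance of any of tall_carton, low_carton, flat_carton from where it was at the start of the episode above 0.02 m).
It fails at once if crockery, bottle, jug or jar is shifted by more than 30 mm (distance of any of mug, cup, syrup, jug, jar from where it was at the start of the episode above 0.03 m).
It also fails if it takes over 67 s, if anything falls off the work surface, if the arm or the gripper's body presses on something with over 40 N, if the wrist force passes 120 N, or if a joint passes its speed limit or range.

### The arm

A 7-joint arm with a two-finger parallel gripper is mounted at the origin on the work surface. World frame = base frame: x ahead of the robot, y to its left, z up, the work surface at z = 0. Lengths are in m, angles in rad, forces in N, time in s.
With the tool pointing down it reaches from about 0.425 to 0.925 m from the base axis. Payload 6.8 kg.
Tool frame: the origin (TCP) lies midway between the tips of the shut fingers; the grasp point (between the pads) lies 19 mm behind it; z points along the fingers, y is the line along which they close (so a half turn about z gives the same grasp; the last joint's range is limited). The gripper opens to 85 mm and grips with 20 to 120 N. Pads are 22 mm wide; open, the fingers measure 114 mm over their backs; the gripper's body (76 mm by 85 mm) begins 54 mm behind the grasp point. The pads swing forward as they close: fully open they stand 13 mm farther back than shut.
Start: joints at [-1.36, 0.477, 0.022, 1.555, -0.011, 1.109, -0.083], TCP at [0.212, 0.641, 0.231] pointing down, gripper open.
Joint ranges: [-2.96, 2.96], [-0.34, 2.1], [-1.41, 1.46], [0.24, 2.44], [-1.37, 4.51], [0.17, 1.92], [-2.96, 2.96]. Speed limits (rad/s): [2.39, 2.39, 3.14, 3.14, 3.14, 3.14, 3.14].

### API

Orientations are given as a rotation vector (axis times angle).
In Python, from bench import get_obs, grab_frame, camera_params, r gives the robot as it stands.
- The arm moves only by the shell command python3 -m jog 'ROWS' [FORCE]. ROWS is JSON, a list of rows, each an object of numbers: "rx", "ry", "rz": the turn, a rotation vector about the world's x, y, z scaled (see below); "x", "y", "z": the shift along the world's x, y, z scaled (see below); "jaw": the opening, from -1 (shut) to 1 (fully open). In form: [{"rx": .., "ry": .., "rz": .., "x": .., "y": .., "z": .., "jaw": ..}, ...]. A call has 1 to 8 rows; each row shifts and turns the commanded pose from where the row before left it; what a row does not reach is not made up. The controller multiplies each number of a shift by 60 mm and each number of a turn by 10 degrees. A row lasts 1/8 s, in which the tool goes at most 62.5 mm and 10.7 degrees, less where a joint would pass 70% of its speed; a pose out of reach is approached as far as the arm can. A call with a number of a shift or a turn outside -1 to 1 is refused whole. A call with a gripper value outside its range is refused whole. The fingers move at their own pace and stop on an object; FORCE is the grip in N (left out, the last holds). Time passes only in rows, so rows that do not move let the fingers close. It gives the time, the measured TCP pose, the force, the opening and the grip force at its end, in the units of the state.
- get_obs(): the state, without advancing time (a new reading comes with each control period).
- grab_frame(name): name is "scene" or "top" or "wrist"; returns the picture (420x560x3 uint8, red, green, blue); there is no depth.
- camera_params(name): a dict with "fx", "fy", "cx", "cy" (pixels), "R" (3x3) and "t" (3): a world point X has camera coordinates R X + t. Camera axes: x right, y down, z forward; pixel columns grow to the right and rows downward; lengths in m; the calibration is good to about 2 mm. The wrist camera is an equidistant fisheye: a pixel r from the principal point sees the ray r / f radians off the axis. A picture is of the moment at which its call begins: read the wrist's pose just before it. camera_params takes no time and is no camera call; for the wrist camera it gives the pose at the moment of the call.
- r.hand_in(): hands the job in; it is judged then, once.
The state is a dict: "clock": time; "joints": joint angles; "qvel": joint speeds; "tau": joint torques, N m; "tcp_pos": TCP position; "orientation": TCP orientation; "contact_force": force on the tool from outside, world axes, zero at the start; "moment": the same for the moment, N m; "grip_width": finger opening in m; "gripper_force": force on a finger pad.
Only numpy, scipy, OpenCV 4.12 (cv2) and the standard library are available. Lean on these libraries where they do the work, as an engineer would, in place of code of your own. Each camera call takes 0.05 s, during which the arm holds its last target. There are 200 camera calls.

## Working session

There is one attempt and no reset: what is moved stays moved. The work goes in short steps, Python scripts to look and compute and a shell command to move; the robot and the scene stay as the last step left them, time stands still between calls to the robot, and variables do not carry over. Pictures are saved under pics/ and viewed, at most 10 in all, crops included, and the job is handed in when it is done.

```bash
mkdir -p pics; ls
python3 - <<'E'
from bench import *
import cv2
o=get_obs();print(o)
for n in("scene","top"):
    cv2.imwrite(f"pics/{n}0.png",cv2.cvtColor(grab_frame(n),cv2.COLOR_RGB2BGR)); print(camera_params(n))
E
```

```text
pics
{'clock': 0.0, 'joints': array([-1.36005799,  0.47779674,  0.02229527,  1.55648148, -0.01147883,
        1.10927164, -0.08308508]), 'qvel': array([ 1.09976379e-03, -2.28682748e-05,  1.92565273e-04, -2.30782084e-04,
       -1.42782944e-04, -2.79399445e-04,  7.20493296e-04]), 'tau': array([ 4.26642337e-04, -5.96437204e+01,  1.60788216e+00, -2.81207532e+01,
        1.22758158e-02,  9.04880231e-03,  9.07703651e-06]), 'tcp_pos': array([0.21139436, 0.64041178, 0.23031442]), 'orientation': array([-4.98554262e-01, -3.10162150e+00,  2.86314818e-03]), 'contact_force': array([0.10444486, 0.5421818 , 0.61518071]), 'moment': array([-0.00058843, -0.00663401, -0.00675016]), 'gripper_force': 0.0, 'grip_width': 0.08512105727405417}
{'fx': 457.5209778176037, 'fy': 457.5209778176037, 'cx': 282.3175510889982, 'cy': 212.85671490603593, 'R': array([[-0.53857476,  0.84249802, -0.0115892 ],
       [ 0.6662996 ,  0.4174387 , -0.61789139],
       [-0.51573449, -0.34050258, -0.78617805]]), 't': array([ 0.28812682, -0.3236014 ,  1.60974651])}
{'fx': 383.4110006753564, 'fy': 383.4110006753564, 'cx': 276.90034096588545, 'cy': 212.25149539630547, 'R': array([[ 0.01715733, -0.9998141 ,  0.0087975 ],
       [-0.98805995, -0.01830171, -0.152979  ],
       [ 0.15311157, -0.00606775, -0.98819028]]), 't': array([0.0084245 , 0.59716788, 1.00470408])}
```

View pics/scene0.png

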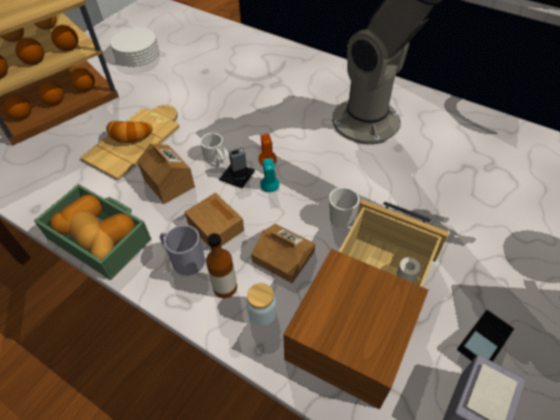

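View pics/top0.png

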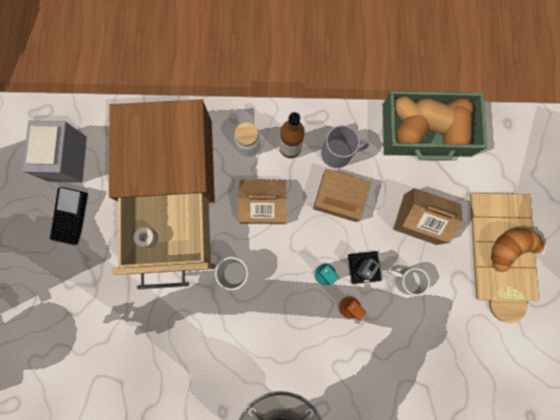

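```bash
cat > h.py <<'E'
from bench import *
import numpy as np, cv2
def cast(name,px,z,cp=None):
    c=cp or camera_params(name); px=np.atleast_2d(np.float64(px))
    d=np.c_[(px[:,0]-c['cx'])/c['fx'],(px[:,1]-c['cy'])/c['fy'],np.ones(len(px))]
    if name=='wrist':
        r=np.hypot(d[:,0],d[:,1])+1e-12; d=np.c_[d[:,:2]/r[:,None]*np.sin(r)[:,None],np.cos(r)]
    R=np.array(c['R']);C=-R.T@np.array(c['t']); w=d@R
    return C+w*((z-C[2])/w[:,2])[:,None]
E
python3 - <<'E'
from h import *
im=cv2.imread('pics/top0.png')
for n,p,z in [('tall',(433,223),.105),('low',(263,210),.0581),('scantop',(372,264),.105),('pad',(364,267),.01),('handle',(163,285),.112),('drawfloor',(163,230),.022),('roll',(143,238),.072),('mug',(231,273),.095),('cup',(414,282),.065),('teal',(326,273),.07),('orange',(352,308),.07),('syr',(294,120),.23),('jar',(247,132),.1),('cabL',(117,196),.15),('cabR',(212,190),.15),('frontL',(113,270),.136),('frontR',(213,268),.136)]:
    print(n,cast('top',p,z).round(3))
g=cv2.cvtColor(im,cv2.COLOR_BGR2HSV)
for n,(x,y),z in (('tall',(433,223),.105),('low',(263,210),.0581)):
    m=((g[...,1]<60)&(g[...,2]>90)).astype(np.uint8)
    s=np.zeros_like(m);s[y-16:y+17,x-20:x+21]=m[y-16:y+17,x-20:x+21]
    s=cv2.morphologyEx(s,cv2.MORPH_CLOSE,np.ones((5,5)))
    cs=max(cv2.findContours(s,0,2)[0],key=cv2.contourArea)
    r_=cv2.minAreaRect(cs);b=cv2.boxPoints(r_);print(n,r_,cast('top',r_[0],z));
    P=cast('top',b,z);e=P-np.roll(P,1,0);print(np.linalg.norm(e,axis=1).round(3),np.degrees(np.arctan2(e[:,1],e[:,0])).round(1))
crop=lambda a,b,c,d:cv2.resize(im[b:d,a:c],None,fx=4,fy=4,interpolation=cv2.INTER_CUBIC)
cv2.imwrite('pics/c1.png',np.vstack([crop(310,190,470,270)[:,:],crop(310,240,470,310)])[:600])
E
```

```text
tall [[ 0.567 -0.384  0.105]]
low [[0.601 0.057 0.058]]
scantop [[ 0.459 -0.224  0.105]]
pad [[ 0.453 -0.226  0.01 ]]
handle [[0.398 0.299 0.112]]
drawfloor [[0.545 0.334 0.022]]
roll [[0.518 0.371 0.072]]
mug [[0.431 0.134 0.095]]
cup [[ 0.415 -0.344  0.065]]
teal [[ 0.435 -0.112  0.07 ]]
orange [[ 0.347 -0.179  0.07 ]]
syr [[ 0.788 -0.016  0.23 ]]
jar [[0.805 0.103 0.1  ]]
cabL [[0.614 0.416 0.15 ]]
cabR [[0.634 0.182 0.15 ]]
frontL [[0.433 0.416 0.136]]
frontR [[0.442 0.173 0.136]]
tall ((432.1999816894531, 223.40000915527344), (27.195587158203125, 15.811388969421387), 18.434947967529297) [[ 0.56607039 -0.38198065  0.105     ]]
[0.069 0.042 0.069 0.042] [  72.2  -20.2 -107.9  159.2]
low ((261.5, 210.0), (14.0, 23.0), 90.0) [[0.60043347 0.06097609 0.0581    ]]
[0.038 0.062 0.038 0.062] [   1.6  -88.9 -178.9   91.1]
```

View pics/c1.png

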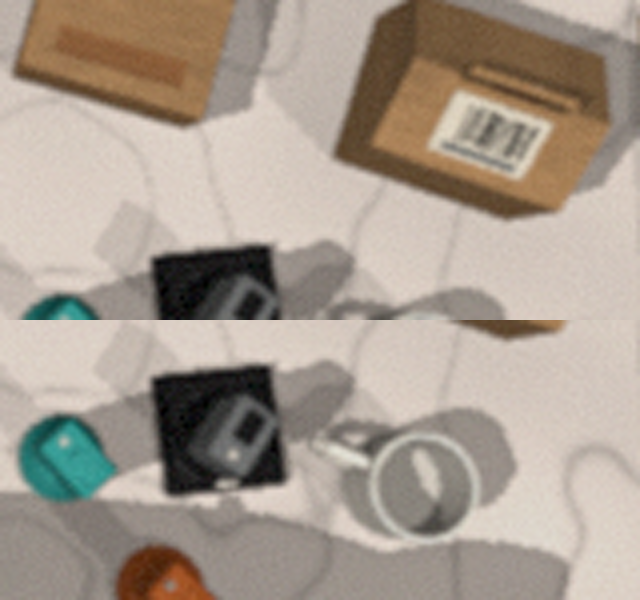

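```bash
python3 -m jog '[{"x":0.5,"y":-0.85,"z":0.1,"rz":-0.2},{"x":0.5,"y":-0.85,"z":0.1,"rz":-0.2},{"x":0.5,"y":-0.85,"z":0.1,"rz":-0.2},{"x":0.5,"y":-0.85,"z":0.1,"rz":-0.2},{"x":0.5,"y":-0.85,"z":0.1,"rz":-0.2},{"x":0.5,"y":-0.85,"z":0.1,"rz":-0.2},{"x":0.5,"y":-0.85,"z":0.1,"rz":-0.2},{"x":0.5,"y":-0.85,"z":0.1,"rz":-0.2}]'; python3 -m jog '[{"y":-0.95},{"y":-0.95},{"y":-0.95},{"y":-0.95},{"y":-0.95},{"y":-0.95},{"y":-0.95},{"y":-0.9}]'
python3 -m jog '[{"x":0},{"x":0}]'
python3 - <<'E'
from h import *
print(camera_params('wrist'),get_obs()['joints'])
cv2.imwrite('pics/w1.png',cv2.cvtColor(grab_frame('wrist'),cv2.COLOR_RGB2BGR))
E
```

```text
{'fx': 325.19226210127806, 'fy': 325.19226210127806, 'cx': 277.4015420085022, 'cy': 214.66798006574192, 'R': array([[ 0.31369277,  0.94952278, -0.0018243 ],
       [ 0.89951562, -0.29655557,  0.32082151],
       [ 0.30408633, -0.10228038, -0.94713792]]), 't': array([-0.67397975, -0.04150557,  0.3812059 ])} [-1.36008738  0.47771254  0.02230897  1.55634182 -0.01150084  1.10931711
 -0.08310349]validation failed for argument at $[0]...
validation failed for argument at $[0]...
validation failed for argument at $[0]...
```

View pics/w1.png

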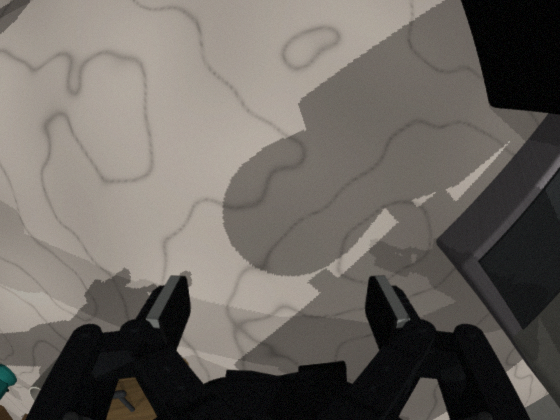

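The move was refused because every key is needed in each row. The picture only shows bare counter at the start pose.

```bash
python3 -m jog '[{"rx":0,"ry":0,"rz":-0.2,"x":0.5,"y":-0.85,"z":0.1,"jaw":1},{"rx":0,"ry":0,"rz":-0.2,"x":0.5,"y":-0.85,"z":0.1,"jaw":1},{"rx":0,"ry":0,"rz":-0.2,"x":0.5,"y":-0.85,"z":0.1,"jaw":1},{"rx":0,"ry":0,"rz":-0.2,"x":0.5,"y":-0.85,"z":0.1,"jaw":1},{"rx":0,"ry":0,"rz":-0.2,"x":0.5,"y":-0.85,"z":0.1,"jaw":1},{"rx":0,"ry":0,"rz":-0.2,"x":0.5,"y":-0.85,"z":0.1,"jaw":1},{"rx":0,"ry":0,"rz":-0.2,"x":0.5,"y":-0.85,"z":0.1,"jaw":1},{"rx":0,"ry":0,"rz":-0.2,"x":0.5,"y":-0.85,"z":0.1,"jaw":1}]'
```

```text
clock: 1.15
tcp_pos: [0.4522, 0.2312, 0.2795]
orientation: [-0.927, -3.002, -0.001]
contact_force: [1.9, -0.5, 0.2]
grip_width: 0.0856
gripper_force: 0.0
```

```bash
python3 -m jog '[{"rx":0,"ry":0,"rz":0,"x":0,"y":-0.95,"z":0,"jaw":1},{"rx":0,"ry":0,"rz":0,"x":0,"y":-0.95,"z":0,"jaw":1},{"rx":0,"ry":0,"rz":0,"x":0,"y":-0.95,"z":0,"jaw":1},{"rx":0,"ry":0,"rz":0,"x":0,"y":-0.95,"z":0,"jaw":1},{"rx":0,"ry":0,"rz":0,"x":0,"y":-0.95,"z":0,"jaw":1},{"rx":0,"ry":0,"rz":0,"x":0,"y":-0.95,"z":0,"jaw":1},{"rx":0,"ry":0,"rz":0,"x":0,"y":-0.95,"z":0,"jaw":1},{"rx":0,"ry":0,"rz":0,"x":0,"y":-0.95,"z":0,"jaw":1}]'
python3 -m jog '[{"rx":0,"ry":0,"rz":0,"x":0,"y":0,"z":0,"jaw":1},{"rx":0,"ry":0,"rz":0,"x":0,"y":0,"z":0,"jaw":1}]'
python3 - <<'E'
from h import *
print(get_obs()['joints'])
import pickle;pickle.dump(camera_params('wrist'),open('w2.pkl','wb'))
cv2.imwrite('pics/w2.png',cv2.cvtColor(grab_frame('wrist'),cv2.COLOR_RGB2BGR))
E
```

```text
clock: 2.15
tcp_pos: [0.4512, -0.2246, 0.2794]
orientation: [0.925, 3.002, 0.001]
contact_force: [0.8, 0.6, -0.4]
grip_width: 0.0854
gripper_force: 0.0
clock: 2.4
tcp_pos: [0.4514, -0.2225, 0.279]
orientation: [-0.925, -3.001, -0.001]
contact_force: [-0.4, -0.9, 0.1]
grip_width: 0.0853
gripper_force: 0.0
[-0.27081705  0.15709483  0.68774158  1.9343297  -0.11257509  1.08901906
  1.43586835]
```

View pics/w2.png

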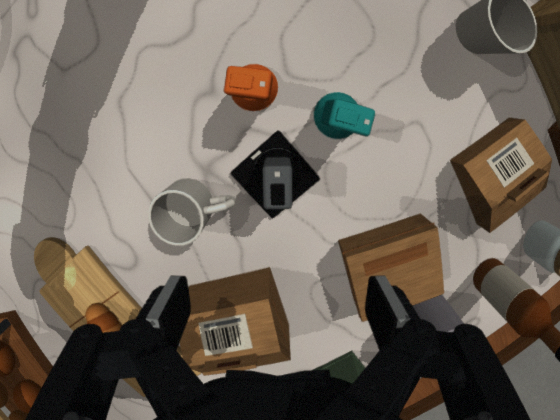

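Run:
```python
from h import *
import pickle;cp=pickle.load(open('w2.pkl','rb'))
im=cv2.imread('pics/w2.png');h=cv2.cvtColor(im,cv2.COLOR_BGR2HSV)
print('padc',cast('wrist',[(278,131),(320,177),(276,218),(230,175)],.01,cp).round(3), cast('wrist',[(278,131),(320,177),(276,218),(230,175)],.01,cp).mean(0).round(4))
ang=lambda P:(np.linalg.norm(P-np.roll(P,1,0),axis=1).round(3),np.degrees(np.arctan2(*(P-np.roll(P,1,0)).T[1::-1])).round(1))
for n,(x,y),z in (('tall',(224,336),.105),('low',(511,160),.0581)):
    m=((h[...,1]<70)&(h[...,2]>110)).astype(np.uint8);s=np.zeros_like(m);a,b=34,30
    s[y-b:y+b,x-a:x+a]=m[y-b:y+b,x-a:x+a]
    s=cv2.morphologyEx(s,cv2.MORPH_CLOSE,np.ones((7,7)))
    c=max(cv2.findContours(s,0,2)[0],key=cv2.contourArea);rr=cv2.minAreaRect(c)
    P=cast('wrist',cv2.boxPoints(rr),z,cp);print(n,rr,cast('wrist',rr[0],z,cp).round(4),*ang(P))
cv2.imwrite('pics/c2.png',np.hstack([cv2.resize(im[125:225,225:325],None,fx=5,fy=5,interpolation=2),cv2.resize(im[300:400,190:250],None,fx=5,fy=5,interpolation=2)]))
```

```text
padc [[ 0.407 -0.191  0.01 ]
 [ 0.486 -0.18   0.01 ]
 [ 0.501 -0.259  0.01 ]
 [ 0.418 -0.275  0.01 ]] [ 0.453  -0.2261  0.01  ]
tall ((225.01925659179688, 335.0961608886719), (34.712554931640625, 48.244571685791016), 78.69007110595703) [[ 0.5661 -0.3804  0.105 ]] [0.059 0.063 0.055 0.068] [ 147.1   71.8  -28.2 -106.2]
low ((510.1200256347656, 162.1600341796875), (32.400001525878906, 40.0), 53.13010025024414) [[0.6004 0.0584 0.0581]] [0.054 0.065 0.057 0.07 ] [-163.    90.3   20.9  -91.5]
```

View pics/c2.png

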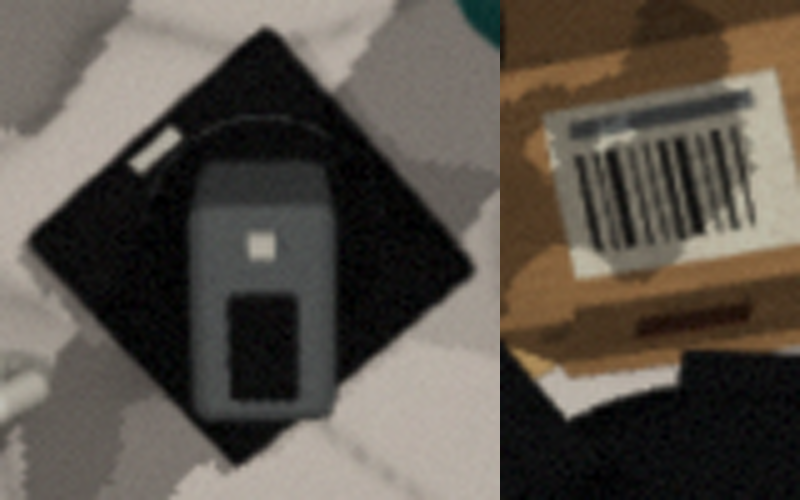

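Run:
```python
from h import *
import pickle;cp=pickle.load(open('w2.pkl','rb'))
P=cast('wrist',np.array([(190,204),(334,204),(332,418),(197,416)])/5+[225,125],.105,cp)
print(P.round(4),P.mean(0)); e=P-np.roll(P,1,0);print(np.linalg.norm(e,axis=1),np.degrees(np.arctan2(e[:,1],e[:,0])))
```

```text
[[ 0.4214 -0.2194  0.105 ]
 [ 0.4374 -0.1959  0.105 ]
 [ 0.4741 -0.2208  0.105 ]
 [ 0.4582 -0.2434  0.105 ]] [ 0.44774544 -0.21985935  0.105     ]
[0.04390212 0.02840322 0.04431887 0.02760421] [ 146.90363257   55.71459888  -34.1448472  -125.16979078]
```

```bash
python3 -m jog '[{"rx":0,"ry":0,"rz":0,"x":-0.05,"y":0.02,"z":-0.7,"jaw":0.4},{"rx":0,"ry":0,"rz":0,"x":0,"y":0,"z":-0.7,"jaw":0.4},{"rx":0,"ry":0,"rz":0,"x":0,"y":0,"z":-0.7,"jaw":0.4},{"rx":0,"ry":0,"rz":0,"x":0,"y":0,"z":-0.6,"jaw":0.4},{"rx":0,"ry":0,"rz":0,"x":0,"y":0,"z":-0.5,"jaw":0.4},{"rx":0,"ry":0,"rz":0,"x":0,"y":0,"z":-0.4,"jaw":0.4},{"rx":0,"ry":0,"rz":0,"x":0,"y":0,"z":-0.15,"jaw":0.4},{"rx":0,"ry":0,"rz":0,"x":0,"y":0,"z":0,"jaw":0.4}]' 40
```

```text
clock: 3.45
tcp_pos: [0.4487, -0.2209, 0.0542]
orientation: [-0.923, -3.002, -0.001]
contact_force: [-0.0, 0.4, 0.4]
grip_width: 0.0597
gripper_force: 0.0
```

```bash
python3 -m jog '[{"rx":0,"ry":0,"rz":0,"x":0,"y":0,"z":0,"jaw":-1},{"rx":0,"ry":0,"rz":0,"x":0,"y":0,"z":0,"jaw":-1},{"rx":0,"ry":0,"rz":0,"x":0,"y":0,"z":0,"jaw":-1},{"rx":0,"ry":0,"rz":0,"x":0,"y":0,"z":0,"jaw":-1},{"rx":0,"ry":0,"rz":0,"x":0,"y":0,"z":0,"jaw":-1},{"rx":0,"ry":0,"rz":0,"x":0,"y":0,"z":0,"jaw":-1}]' 50
```

```text
clock: 4.2
tcp_pos: [0.4494, -0.2219, 0.0553]
orientation: [0.925, 3.001, 0.001]
contact_force: [0.0, 1.9, 7.5]
grip_width: 0.0297
gripper_force: 49.3
```

```bash
python3 -m jog '[{"rx":0,"ry":0,"rz":0,"x":0,"y":0,"z":0.2,"jaw":-1},{"rx":0,"ry":0,"rz":0,"x":0,"y":0,"z":0.6,"jaw":-1},{"rx":0,"ry":0,"rz":0,"x":0,"y":0,"z":0.8,"jaw":-1},{"rx":0,"ry":0,"rz":0,"x":0,"y":0,"z":0.8,"jaw":-1},{"rx":0,"ry":0,"rz":0,"x":0.1,"y":-0.2,"z":0.4,"jaw":-1},{"rx":-0.216,"ry":-0.666,"rz":0,"x":0.2,"y":-0.4,"z":0,"jaw":-1},{"rx":-0.216,"ry":-0.666,"rz":0,"x":0.2,"y":-0.5,"z":0,"jaw":-1},{"rx":-0.216,"ry":-0.666,"rz":0,"x":0.2,"y":-0.5,"z":0,"jaw":-1}]'
python3 -m jog '[{"rx":-0.216,"ry":-0.666,"rz":0,"x":0.2,"y":-0.4,"z":0,"jaw":-1},{"rx":-0.216,"ry":-0.666,"rz":0,"x":0.2,"y":-0.3,"z":0,"jaw":-1},{"rx":0,"ry":0,"rz":0,"x":0,"y":0,"z":0,"jaw":-1},{"rx":0,"ry":0,"rz":0,"x":0,"y":0,"z":0,"jaw":-1}]'
cat > aim.py <<'E'
from h import *; import sys
from scipy.spatial.transform import Rotation as T
L,yaw,s={'tall':((.566,-.381,.105),-18,35),'low':((.6004,.0595,.0581),0.5,30)}[sys.argv[1]]
y=np.radians(yaw);s=np.radians(s);n=np.array([-np.sin(s)*np.cos(y),-np.sin(s)*np.sin(y),np.cos(s)])
o=get_obs();R=T.from_rotvec(o['orientation']).as_matrix();tgt=np.array(L)+.095*n
c=np.cross(R[:,2],-n);a=np.arcsin(np.linalg.norm(c));
print('shift units',((tgt-o['tcp_pos'])/.06).round(3),'turn units',(c/np.linalg.norm(c)*np.degrees(a)/10).round(3),'grip',o['grip_width'],o['gripper_force'],o['joints'].round(2))
E
python3 aim.py tall
python3 - <<'E'
from h import *
cv2.imwrite('pics/w3.png',cv2.cvtColor(np.hstack([grab_frame('wrist')[:,:400],grab_frame('top')[120:330,200:500][:,:300].repeat(2,0)[:420]]),cv2.COLOR_RGB2BGR))
E
```

```text
clock: 5.2
tcp_pos: [0.4906, -0.3185, 0.2233]
orientation: [0.816, 2.648, -0.008]
contact_force: [1.1, 0.5, -1.9]
grip_width: 0.0298
gripper_force: 49.6
clock: 5.7
tcp_pos: [0.5139, -0.3548, 0.2226]
orientation: [0.748, 2.44, -0.003]
contact_force: [-0.3, -0.3, -1.4]
grip_width: 0.0295
gripper_force: 49.6
shift units [ 0.005 -0.156 -0.664] turn units [-0.068 -0.105 -0.022] grip 0.02951987702817607 49.564855098724365 [ 0.21  0.2   0.43  2.15 -0.84  0.34  2.32]
```

View pics/w3.png

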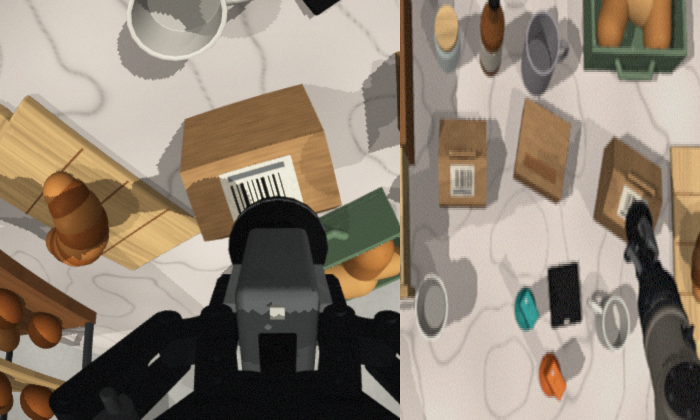

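The scanner sits straight in the gripper just above the tall label. Now for the last approach and the hold.

```bash
python3 -m jog '[{"rx":-0.07,"ry":-0.1,"rz":0,"x":0,"y":-0.05,"z":-0.2,"jaw":-1},{"rx":0,"ry":0,"rz":0,"x":0,"y":-0.05,"z":-0.2,"jaw":-1},{"rx":0,"ry":0,"rz":0,"x":0,"y":-0.05,"z":-0.2,"jaw":-1},{"rx":0,"ry":0,"rz":0,"x":0,"y":0,"z":-0.06,"jaw":-1},{"rx":0,"ry":0,"rz":0,"x":0,"y":0,"z":0,"jaw":-1}]'; python3 aim.py tall
python3 -m jog '[{"rx":0,"ry":0,"rz":0,"x":0,"y":0,"z":0,"jaw":-1},{"rx":0,"ry":0,"rz":0,"x":0,"y":0,"z":0,"jaw":-1},{"rx":0,"ry":0,"rz":0,"x":0,"y":0,"z":0,"jaw":-1},{"rx":0,"ry":0,"rz":0,"x":0,"y":0,"z":0,"jaw":-1},{"rx":0,"ry":0,"rz":0,"x":0,"y":0,"z":0,"jaw":-1},{"rx":0,"ry":0,"rz":0,"x":0,"y":0,"z":0,"jaw":-1},{"rx":0,"ry":0,"rz":0,"x":0,"y":0,"z":0,"jaw":-1},{"rx":0,"ry":0,"rz":0,"x":0,"y":0,"z":0,"jaw":-1}]'
python3 -c "
from h import *
import pickle;pickle.dump(camera_params('wrist'),open('w4.pkl','wb'))
cv2.imwrite('pics/w4.png',cv2.cvtColor(grab_frame('wrist'),cv2.COLOR_RGB2BGR))"
```

```text
clock: 6.42
tcp_pos: [0.5146, -0.3636, 0.1828]
orientation: [0.738, 2.42, -0.012]
contact_force: [-0.8, 0.0, -1.7]
grip_width: 0.0296
gripper_force: 49.6
shift units [-0.006 -0.01  -0.   ] turn units [-0.007  0.006 -0.006] grip 0.029613930553918873 49.562519788742065 [ 0.4   0.27  0.24  2.18 -1.15  0.25  2.65]
clock: 7.42
tcp_pos: [0.5139, -0.3642, 0.1827]
orientation: [0.739, 2.42, -0.013]
contact_force: [-0.4, -0.5, -1.0]
grip_width: 0.0295
gripper_force: 49.6
```

View pics/w4.png

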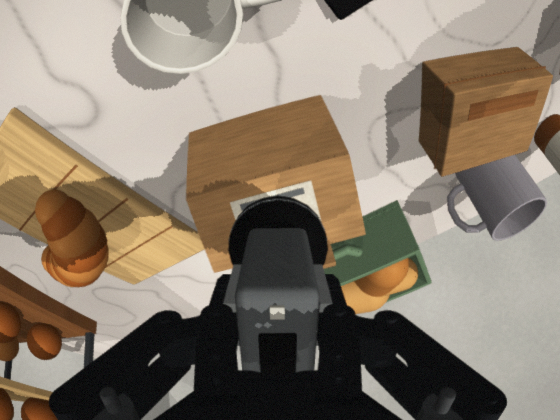

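```bash
python3 -c "
from h import *
import pickle;cp=pickle.load(open('w4.pkl','rb'))
P=cast('wrist',[(232,204),(312,183)],.0924,cp);print(P,P.mean(0))"
python3 -m jog '[{"rx":0,"ry":0,"rz":0,"x":0,"y":0,"z":0,"jaw":-1},{"rx":0,"ry":0,"rz":0,"x":0,"y":0,"z":0,"jaw":-1},{"rx":0,"ry":0,"rz":0,"x":0,"y":0,"z":0,"jaw":-1},{"rx":0,"ry":0,"rz":0,"x":0,"y":0,"z":0,"jaw":-1}]'
```

```text
[[ 0.54153369 -0.40566253  0.0924    ]
 [ 0.56249096 -0.34575822  0.0924    ]] [ 0.55201233 -0.37571037  0.0924    ]
clock: 7.98
tcp_pos: [0.5139, -0.3642, 0.1827]
orientation: [0.739, 2.42, -0.013]
contact_force: [-0.2, 0.0, -1.6]
grip_width: 0.0298
gripper_force: 49.6
```

```bash
python3 -m jog '[{"rx":0,"ry":0,"rz":0,"x":-0.1,"y":0,"z":0.5,"jaw":-1},{"rx":0,"ry":0,"rz":0,"x":-0.1,"y":0.1,"z":0.7,"jaw":-1},{"rx":0,"ry":0,"rz":0.2,"x":0.1,"y":0.6,"z":0.2,"jaw":-1},{"rx":0,"ry":0,"rz":0.3,"x":0.1,"y":0.85,"z":0,"jaw":-1},{"rx":0,"ry":0,"rz":0.3,"x":0.1,"y":0.85,"z":0,"jaw":-1},{"rx":0,"ry":0,"rz":0.3,"x":0.1,"y":0.85,"z":0,"jaw":-1},{"rx":0,"ry":0,"rz":0.3,"x":0.1,"y":0.85,"z":0,"jaw":-1},{"rx":0,"ry":0,"rz":0.3,"x":0.1,"y":0.85,"z":0,"jaw":-1}]'; python3 -m jog '[{"rx":0,"ry":0.25,"rz":0.15,"x":0.1,"y":0.8,"z":0,"jaw":-1},{"rx":0,"ry":0.25,"rz":0,"x":0.1,"y":0.7,"z":0,"jaw":-1},{"rx":0,"ry":0,"rz":0,"x":0,"y":0.4,"z":0,"jaw":-1},{"rx":0,"ry":0,"rz":0,"x":0,"y":0,"z":0,"jaw":-1}]'
python3 aim.py low
```

```text
clock: 8.98
tcp_pos: [0.5377, -0.0655, 0.2669]
orientation: [0.372, 2.505, 0.107]
contact_force: [0.8, -0.1, -1.7]
grip_width: 0.0298
gripper_force: 49.7
clock: 9.48
tcp_pos: [0.5499, 0.0489, 0.2667]
orientation: [0.348, 2.598, 0.104]
contact_force: [0.2, -0.9, -2.0]
grip_width: 0.0296
gripper_force: 49.7
shift units [ 0.05   0.17  -2.105] turn units [-0.015  0.004 -0.008] grip 0.02964086834871219 49.666791558265686 [-0.3   0.    0.02  2.2   0.31  0.45  0.78]
```

```bash
python3 -m jog '[{"rx":0,"ry":0,"rz":0,"x":0.05,"y":0.17,"z":-0.4,"jaw":-1},{"rx":0,"ry":0,"rz":0,"x":0,"y":0,"z":-0.5,"jaw":-1},{"rx":0,"ry":0,"rz":0,"x":0,"y":0,"z":-0.5,"jaw":-1},{"rx":0,"ry":0,"rz":0,"x":0,"y":0,"z":-0.4,"jaw":-1},{"rx":0,"ry":0,"rz":0,"x":0,"y":0,"z":-0.2,"jaw":-1},{"rx":0,"ry":0,"rz":0,"x":0,"y":0,"z":-0.1,"jaw":-1},{"rx":0,"ry":0,"rz":0,"x":0,"y":0,"z":0,"jaw":-1},{"rx":0,"ry":0,"rz":0,"x":0,"y":0,"z":0,"jaw":-1}]'; python3 aim.py low
python3 -c "
from h import *
import pickle;pickle.dump(camera_params('wrist'),open('w5.pkl','wb'))
cv2.imwrite('pics/w5.png',cv2.cvtColor(grab_frame('wrist'),cv2.COLOR_RGB2BGR))"
```

```text
clock: 10.48
tcp_pos: [0.5531, 0.056, 0.1411]
orientation: [0.355, 2.596, 0.102]
contact_force: [-0.3, -0.7, -1.0]
grip_width: 0.0298
gripper_force: 49.6
shift units [-0.004  0.051 -0.011] turn units [-0.001  0.007 -0.001] grip 0.02984770001933323 49.649078249931335 [-0.29  0.23 -0.01  2.32  1.02  0.17  0.02]
```

View pics/w5.png

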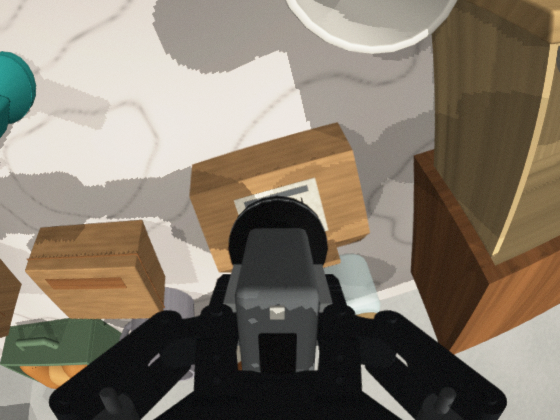

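```bash
python3 -m jog '[{"rx":0,"ry":0,"rz":0,"x":0,"y":0.04,"z":0,"jaw":-1},{"rx":0,"ry":0,"rz":0,"x":0,"y":0,"z":0,"jaw":-1},{"rx":0,"ry":0,"rz":0,"x":0,"y":0,"z":0,"jaw":-1},{"rx":0,"ry":0,"rz":0,"x":0,"y":0,"z":0,"jaw":-1},{"rx":0,"ry":0,"rz":0,"x":0,"y":0,"z":0,"jaw":-1},{"rx":0,"ry":0,"rz":0,"x":0,"y":0,"z":0,"jaw":-1},{"rx":0,"ry":0,"rz":0,"x":0,"y":0,"z":0,"jaw":-1},{"rx":0,"ry":0,"rz":0,"x":0,"y":0,"z":0,"jaw":-1}]'
python3 -m jog '[{"rx":0,"ry":0,"rz":0,"x":0,"y":0,"z":0,"jaw":-1},{"rx":0,"ry":0,"rz":0,"x":0,"y":0,"z":0,"jaw":-1},{"rx":0,"ry":0,"rz":0,"x":0,"y":0,"z":0,"jaw":-1},{"rx":0,"ry":0,"rz":0,"x":0,"y":0,"z":0,"jaw":-1}]'; python3 aim.py low
python3 -c "
from h import *
import pickle;cp=pickle.load(open('w5.pkl','rb'));print(get_obs()['joints'])
P=cast('wrist',[(235,200),(316,177)],.0471,cp);print(P,P.mean(0))
# drawer from top view: front panel top edge outer corners, handle
im=cv2.cvtColor(grab_frame('top'),cv2.COLOR_RGB2BGR)
im2=im[80:300,90:250]; cv2.imwrite('pics/d.png',cv2.resize(im2,None,fx=2.7,fy=2.7,interpolation=2))"
```

```text
clock: 11.52
tcp_pos: [0.5529, 0.0593, 0.1407]
orientation: [0.353, 2.597, 0.102]
contact_force: [-0.2, -0.3, -1.3]
grip_width: 0.0293
gripper_force: 49.6
clock: 12.02
tcp_pos: [0.5529, 0.0594, 0.1407]
orientation: [0.353, 2.597, 0.102]
contact_force: [0.3, 0.5, -1.8]
grip_width: 0.0296
gripper_force: 49.6
shift units [ 0.    -0.005 -0.005] turn units [-0.005  0.005 -0.003] grip 0.02963519706410795 49.64865982532501 [-0.29  0.23 -0.01  2.32  1.03  0.17  0.01]
[-0.2944619   0.22947436 -0.01219233  2.31595753  1.02788823  0.17398187
  0.01218822]
[[0.58176745 0.02881059 0.0471    ]
 [0.58090402 0.09283424 0.0471    ]] [0.58133574 0.06082242 0.0471    ]
```

View pics/d.png

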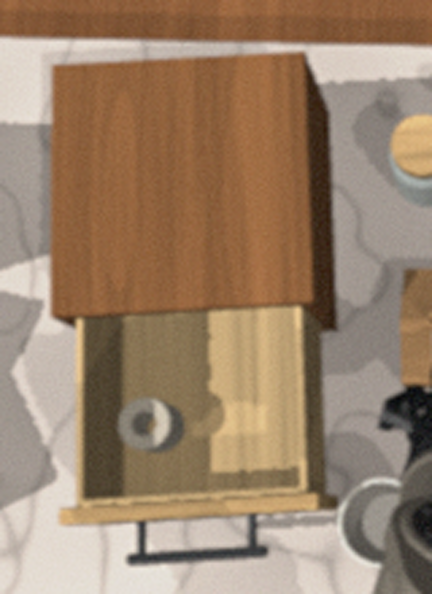

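Run:
```python
from h import *
f=lambda p,z:cast('top',np.array(p)/2.7+[90,80],z).round(4)[:,:2]
print('panel outer top edge',f([(62,523),(333,505)],.136)); print('panel inner',f([(82,502),(305,490)],.136))
print('handle',f([(130,560),(265,551)],.112)); print('cab',f([(55,318),(312,305),(53,67),(305,53)],.15)); print('roll',f([(145,424)],.072),'mug',f([(383,532)],.095))
```

```text
panel outer top edge [[0.4243 0.4158]
 [0.4446 0.1727]]
panel inner [[0.4433 0.3993]
 [0.4576 0.1986]]
handle [[0.3915 0.3606]
 [0.4018 0.2372]]
cab [[0.6094 0.4317]
 [0.6259 0.1975]
 [0.8519 0.4538]
 [0.871  0.2154]]
roll [[0.5203 0.3693]] mug [[0.4206 0.131 ]]
```

```bash
python3 -m jog '[{"rx":0,"ry":0,"rz":0,"x":-0.2,"y":0,"z":0.4,"jaw":-1},{"rx":0,"ry":0,"rz":0,"x":-0.2,"y":0,"z":0.8,"jaw":-1},{"rx":0,"ry":0.5,"rz":0,"x":0,"y":0,"z":0.8,"jaw":-1},{"rx":0,"ry":0.6,"rz":0,"x":0,"y":0.4,"z":0.2,"jaw":-1},{"rx":0,"ry":0.6,"rz":0,"x":0,"y":0.7,"z":0,"jaw":-1},{"rx":0,"ry":0.6,"rz":0,"x":0,"y":0.7,"z":0,"jaw":-1},{"rx":0,"ry":0.6,"rz":0,"x":0,"y":0.7,"z":0,"jaw":-1},{"rx":0,"ry":0.1,"rz":0.5,"x":0,"y":0.7,"z":0,"jaw":-1}]'; python3 -m jog '[{"rx":0,"ry":0,"rz":0.5,"x":0.1,"y":0.3,"z":0,"jaw":-1},{"rx":0,"ry":0,"rz":0.5,"x":0,"y":0.1,"z":0,"jaw":-1},{"rx":0,"ry":0,"rz":0.5,"x":0,"y":0,"z":0,"jaw":-1},{"rx":0,"ry":0,"rz":0,"x":0,"y":0,"z":0,"jaw":-1}]'
cat > st.py <<'E'
from h import *
from scipy.spatial.transform import Rotation as T
o=get_obs();R=T.from_rotvec(o['orientation']).as_matrix();print(R.round(3),((np.array([.535,.2735,.0675])-o['tcp_pos'])/.06).round(2),np.degrees(np.arctan2(R[1,1],R[0,1])),o['joints'].round(2))
E
python3 st.py
```

```text
clock: 13.08
tcp_pos: [0.5328, 0.2491, 0.2614]
orientation: [0.293, 3.111, -0.0]
contact_force: [1.0, -0.0, -1.6]
grip_width: 0.0295
gripper_force: 49.6
clock: 13.58
tcp_pos: [0.5375, 0.272, 0.2615]
orientation: [-0.114, 3.121, 0.004]
contact_force: [0.7, 1.2, -1.5]
grip_width: 0.0297
gripper_force: 49.7
[[-0.997 -0.073  0.018]
 [-0.073  0.997  0.003]
 [-0.018  0.002 -1.   ]] [-0.04  0.02 -3.23] 94.1677351649638 [-0.19  0.37 -0.5   1.69  0.2   1.12  0.9 ]
```

```bash
python3 -m jog '[{"rx":0,"ry":0.1,"rz":0,"x":-0.04,"y":0.02,"z":-0.5,"jaw":-1},{"rx":0,"ry":0,"rz":0,"x":0,"y":0,"z":-0.6,"jaw":-1},{"rx":0,"ry":0,"rz":0,"x":0,"y":0,"z":-0.6,"jaw":-1},{"rx":0,"ry":0,"rz":0,"x":0,"y":0,"z":-0.6,"jaw":-1},{"rx":0,"ry":0,"rz":0,"x":0,"y":0,"z":-0.4,"jaw":-1},{"rx":0,"ry":0,"rz":0,"x":0,"y":0,"z":-0.25,"jaw":-1},{"rx":0,"ry":0,"rz":0,"x":0,"y":0,"z":-0.1,"jaw":-1},{"rx":0,"ry":0,"rz":0,"x":0,"y":0,"z":0,"jaw":-1}]'; python3 -m jog '[{"rx":0,"ry":0,"rz":0,"x":0,"y":0,"z":-0.06,"jaw":-1},{"rx":0,"ry":0,"rz":0,"x":0,"y":0,"z":-0.06,"jaw":-1},{"rx":0,"ry":0,"rz":0,"x":0,"y":0,"z":0,"jaw":-1}]'; python3 st.py
python3 -c "
from h import *
cv2.imwrite('pics/w6.png',cv2.cvtColor(grab_frame('wrist'),cv2.COLOR_RGB2BGR))"
```

```text
clock: 14.58
tcp_pos: [0.5354, 0.2736, 0.0792]
orientation: [-0.115, 3.138, 0.005]
contact_force: [0.4, 1.0, -1.0]
grip_width: 0.0294
gripper_force: 49.7
clock: 14.95
tcp_pos: [0.5351, 0.2733, 0.0715]
orientation: [-0.115, 3.139, 0.005]
contact_force: [-0.2, -0.3, -0.3]
grip_width: 0.0292
gripper_force: 49.7
[[-0.997 -0.073  0.001]
 [-0.073  0.997  0.003]
 [-0.001  0.003 -1.   ]] [-0.    0.   -0.07] 94.21310207427085 [-0.25  0.58 -0.43  1.84  0.33  0.79  0.79]
```

View pics/w6.png

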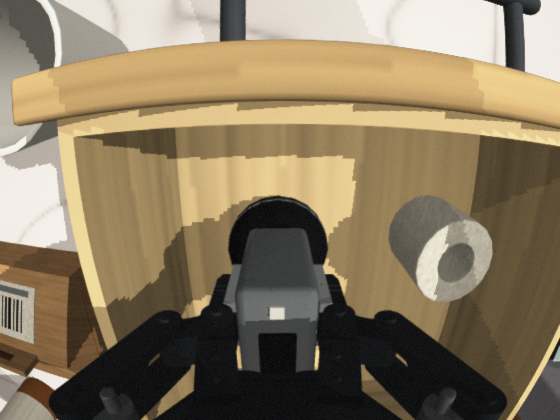

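The scanner is inside the drawer with the roll clear to its +y side. That was my 11th picture, one over the limit of 10, so I'll view no more and finish on force readings.

```bash
python3 -m jog '[{"rx":0,"ry":0,"rz":0,"x":0,"y":0,"z":-0.04,"jaw":-1},{"rx":0,"ry":0,"rz":0,"x":0,"y":0,"z":0,"jaw":-1}]'; python3 -m jog '[{"rx":0,"ry":0,"rz":0,"x":0,"y":0,"z":-0.03,"jaw":-1},{"rx":0,"ry":0,"rz":0,"x":0,"y":0,"z":0,"jaw":-1}]'
```

```text
clock: 15.25
tcp_pos: [0.5351, 0.2733, 0.0691]
orientation: [-0.116, 3.139, 0.005]
contact_force: [0.7, -0.6, -1.9]
grip_width: 0.0293
gripper_force: 49.7
clock: 15.5
tcp_pos: [0.5352, 0.2735, 0.0675]
orientation: [-0.116, 3.138, 0.005]
contact_force: [0.4, 0.7, -0.9]
grip_width: 0.0291
gripper_force: 49.7
```

```bash
python3 -m jog '[{"rx":0,"ry":0,"rz":0,"x":0,"y":0,"z":-0.02,"jaw":-1},{"rx":0,"ry":0,"rz":0,"x":0,"y":0,"z":0,"jaw":-1}]'; python3 -m jog '[{"rx":0,"ry":0,"rz":0,"x":0,"y":0,"z":-0.02,"jaw":-1},{"rx":0,"ry":0,"rz":0,"x":0,"y":0,"z":0,"jaw":-1}]'
```

```text
clock: 15.75
tcp_pos: [0.536, 0.2736, 0.0674]
orientation: [-0.115, 3.137, 0.005]
contact_force: [-0.6, -1.5, 8.2]
grip_width: 0.0296
gripper_force: 50.6
clock: 16.0
tcp_pos: [0.5371, 0.2737, 0.0673]
orientation: [-0.115, 3.135, 0.006]
contact_force: [-0.2, -2.3, 13.2]
grip_width: 0.0297
gripper_force: 51.5
```

Contact at 0.0674. Release and rise.

```bash
python3 -m jog '[{"rx":0,"ry":0,"rz":0,"x":0,"y":0,"z":0.02,"jaw":-0.2},{"rx":0,"ry":0,"rz":0,"x":0,"y":0,"z":0,"jaw":0},{"rx":0,"ry":0,"rz":0,"x":0,"y":0,"z":0,"jaw":0.4},{"rx":0,"ry":0,"rz":0,"x":0,"y":0,"z":0,"jaw":0.4},{"rx":0,"ry":0,"rz":0,"x":0,"y":0,"z":0,"jaw":0.4},{"rx":0,"ry":0,"rz":0,"x":0,"y":0,"z":0,"jaw":0.4}]'; python3 -m jog '[{"rx":0,"ry":0,"rz":0,"x":0,"y":0,"z":0.2,"jaw":0.4},{"rx":0,"ry":0,"rz":0,"x":0,"y":0,"z":0.6,"jaw":0.4},{"rx":0,"ry":0,"rz":0,"x":0,"y":0,"z":0.8,"jaw":0.4},{"rx":0,"ry":0,"rz":0,"x":0,"y":0,"z":0.8,"jaw":0.4},{"rx":0,"ry":0,"rz":0,"x":0,"y":0,"z":0.6,"jaw":0},{"rx":0,"ry":0,"rz":0,"x":-0.5,"y":0.1,"z":0.1,"jaw":-1},{"rx":0,"ry":0,"rz":0,"x":-0.8,"y":0.1,"z":0,"jaw":-1},{"rx":0,"ry":0,"rz":0,"x":-0.8,"y":0.1,"z":0,"jaw":-1}]'
python3 - <<'E'
from h import *
im=cv2.cvtColor(grab_frame('wrist'),cv2.COLOR_RGB2BGR);cv2.imwrite('pics/w7.png',im)
E
```

```text
clock: 16.75
tcp_pos: [0.5347, 0.2749, 0.0662]
orientation: [-0.117, 3.138, 0.008]
contact_force: [-0.9, 5.2, -1.7]
grip_width: 0.0595
gripper_force: 0.0
clock: 17.75
tcp_pos: [0.4081, 0.2905, 0.2525]
orientation: [-0.113, 3.138, 0.003]
contact_force: [-0.1, 0.5, 0.5]
grip_width: -0.0001
gripper_force: 0.0
```

```bash
python3 -m jog '[{"rx":0,"ry":0,"rz":0,"x":-0.8,"y":0,"z":0,"jaw":-1},{"rx":0,"ry":0,"rz":0,"x":-0.1,"y":0.03,"z":-0.4,"jaw":-1},{"rx":0,"ry":0,"rz":0,"x":0,"y":0,"z":-0.6,"jaw":-1},{"rx":0,"ry":0,"rz":0,"x":0,"y":0,"z":-0.6,"jaw":-1},{"rx":0,"ry":0,"rz":0,"x":0,"y":0,"z":-0.6,"jaw":-1},{"rx":0,"ry":0,"rz":0,"x":0,"y":0,"z":-0.4,"jaw":-1},{"rx":0,"ry":0,"rz":0,"x":0,"y":0,"z":0,"jaw":-1}]'
python3 - <<'E'
from h import *
im=cv2.cvtColor(grab_frame('top'),cv2.COLOR_RGB2BGR);cv2.imwrite('pics/t7.png',im)
h=cv2.cvtColor(im,cv2.COLOR_BGR2HSV)
def px(p):
    c=camera_params('top');q=c['R']@np.array(p)+c['t'];return np.array([c['fx']*q[0]/q[2]+c['cx'],c['fy']*q[1]/q[2]+c['cy']]).round(1)
print('expected base',px((.535,.2735,.022)),'top',px((.535,.2735,.117)))
m=np.zeros(h.shape[:2],np.uint8);s=(slice(203,262),slice(128,203));m[s]=((h[s][...,1]<90)&(h[s][...,2]<130)).astype(np.uint8)
for c in cv2.findContours(m,0,2)[0]:
    if cv2.contourArea(c)>30: print(cv2.contourArea(c),cv2.minAreaRect(c),cv2.boundingRect(c))
b=(m>0)&(h[...,2]<38); ys,xs=np.nonzero(b); print('black',len(xs),xs.mean(),ys.mean(),xs.min(),xs.max(),ys.min(),ys.max())
E
```

```text
clock: 18.68
tcp_pos: [0.3546, 0.2916, 0.0951]
orientation: [0.115, -3.138, -0.0]
contact_force: [0.5, -0.1, -0.1]
grip_width: -0.0
gripper_force: 0.0
expected base [184.7 234. ] top [176.1 230.3]
56.5 ((141.4499969482422, 235.15000915527344), (7.905693531036377, 10.11928653717041), 18.43494987487793) (138, 230, 9, 11)
90.0 ((150.3921356201172, 239.26742553710938), (13.462890625, 21.663877487182617), 31.429563522338867) (139, 227, 20, 21)
358.5 ((182.5, 232.0), (25.0, 22.0), 0.0) (170, 221, 26, 23)
black 89 185.92134831460675 232.43820224719101 175 194 224 242
```

```bash
python3 -m jog '[{"rx":0,"ry":0,"rz":0,"x":0.15,"y":0.012,"z":0,"jaw":-1},{"rx":0,"ry":0,"rz":0,"x":0.1,"y":0.008,"z":0,"jaw":-1},{"rx":0,"ry":0,"rz":0,"x":0.1,"y":0.008,"z":0,"jaw":-1},{"rx":0,"ry":0,"rz":0,"x":0.1,"y":0.008,"z":0,"jaw":-1},{"rx":0,"ry":0,"rz":0,"x":0.1,"y":0.008,"z":0,"jaw":-1},{"rx":0,"ry":0,"rz":0,"x":0.1,"y":0.008,"z":0,"jaw":-1},{"rx":0,"ry":0,"rz":0,"x":0.1,"y":0.008,"z":0,"jaw":-1},{"rx":0,"ry":0,"rz":0,"x":0.1,"y":0.008,"z":0,"jaw":-1}]'
```

```text
clock: 19.73
tcp_pos: [0.4064, 0.2973, 0.0962]
orientation: [-0.116, 3.139, 0.005]
contact_force: [-1.1, -0.3, 1.2]
grip_width: 0.0
gripper_force: 0.6
```

```bash
python3 -m jog '[{"rx":0,"ry":0,"rz":0,"x":0.13,"y":0.01,"z":0,"jaw":-1},{"rx":0,"ry":0,"rz":0,"x":0.16,"y":0.013,"z":0,"jaw":-1},{"rx":0,"ry":0,"rz":0,"x":0.18,"y":0.014,"z":0,"jaw":-1},{"rx":0,"ry":0,"rz":0,"x":0.18,"y":0.014,"z":0,"jaw":-1},{"rx":0,"ry":0,"rz":0,"x":0.18,"y":0.014,"z":0,"jaw":-1},{"rx":0,"ry":0,"rz":0,"x":0.18,"y":0.014,"z":0,"jaw":-1},{"rx":0,"ry":0,"rz":0,"x":0.18,"y":0.014,"z":0,"jaw":-1},{"rx":0,"ry":0,"rz":0,"x":0.18,"y":0.014,"z":0,"jaw":-1}]'
```

```text
clock: 20.72
tcp_pos: [0.4891, 0.3038, 0.0962]
orientation: [-0.115, 3.138, 0.005]
contact_force: [-1.1, -0.7, -0.2]
grip_width: -0.0005
gripper_force: 0.7
```

```bash
python3 -m jog '[{"rx":0,"ry":0,"rz":0,"x":0.17,"y":0.014,"z":0,"jaw":-1},{"rx":0,"ry":0,"rz":0,"x":0.15,"y":0.012,"z":0,"jaw":-1},{"rx":0,"ry":0,"rz":0,"x":0.12,"y":0.01,"z":0,"jaw":-1},{"rx":0,"ry":0,"rz":0,"x":0.1,"y":0.008,"z":0,"jaw":-1},{"rx":0,"ry":0,"rz":0,"x":0.08,"y":0.006,"z":0,"jaw":-1},{"rx":0,"ry":0,"rz":0,"x":0.06,"y":0.005,"z":0,"jaw":-1},{"rx":0,"ry":0,"rz":0,"x":0.06,"y":0.005,"z":0,"jaw":-1},{"rx":0,"ry":0,"rz":0,"x":0.06,"y":0.005,"z":0,"jaw":-1}]'
```

```text
clock: 21.72
tcp_pos: [0.5365, 0.3075, 0.0962]
orientation: [-0.116, 3.139, 0.005]
contact_force: [-1.6, 0.4, 0.5]
grip_width: 0.0002
gripper_force: 0.6
```

```bash
for i in 1 2; do python3 -m jog '[{"rx":0,"ry":0,"rz":0,"x":0.05,"y":0.004,"z":0,"jaw":-1},{"rx":0,"ry":0,"rz":0,"x":0.05,"y":0.004,"z":0,"jaw":-1},{"rx":0,"ry":0,"rz":0,"x":0.04,"y":0.003,"z":0,"jaw":-1}]'; done
```

```text
clock: 22.1
tcp_pos: [0.5449, 0.3082, 0.0962]
orientation: [-0.116, 3.138, 0.005]
contact_force: [-0.8, -0.8, 1.1]
grip_width: -0.0001
gripper_force: 0.5
clock: 22.48
tcp_pos: [0.5534, 0.3089, 0.0962]
orientation: [-0.115, 3.138, 0.005]
contact_force: [-1.3, -0.5, -0.7]
grip_width: -0.0001
gripper_force: 0.5
```

```bash
for i in 1 2 3; do python3 -m jog '[{"rx":0,"ry":0,"rz":0,"x":0.04,"y":0.003,"z":0,"jaw":-1},{"rx":0,"ry":0,"rz":0,"x":0.03,"y":0.002,"z":0,"jaw":-1}]'; done
```

```text
clock: 22.72
tcp_pos: [0.5546, 0.309, 0.096]
orientation: [0.117, -3.135, -0.002]
contact_force: [-12.2, -3.9, 8.6]
grip_width: 0.0001
gripper_force: 6.4
clock: 22.98
tcp_pos: [0.5547, 0.309, 0.0959]
orientation: [0.119, -3.129, 0.003]
contact_force: [-24.3, -8.0, 18.5]
grip_width: -0.0001
gripper_force: 12.6
clock: 23.22
tcp_pos: [0.5548, 0.309, 0.0958]
orientation: [0.121, -3.122, 0.007]
contact_force: [-36.5, -10.8, 28.9]
grip_width: -0.0004
gripper_force: 18.9
```

The drawer is at its stop. Next I back off, lift clear and check numerically.

```bash
python3 -m jog '[{"rx":0,"ry":0,"rz":0,"x":-0.15,"y":-0.012,"z":0,"jaw":-1},{"rx":0,"ry":0,"rz":0,"x":-0.4,"y":-0.03,"z":0,"jaw":-1},{"rx":0,"ry":0,"rz":0,"x":-0.8,"y":-0.06,"z":0,"jaw":-1},{"rx":0,"ry":0,"rz":0,"x":-0.8,"y":-0.06,"z":0.2,"jaw":-1},{"rx":0,"ry":0,"rz":0,"x":-0.6,"y":0,"z":0.6,"jaw":-1},{"rx":0,"ry":0,"rz":0,"x":0,"y":0.2,"z":0.8,"jaw":-1},{"rx":0,"ry":0,"rz":0,"x":0,"y":0,"z":0.5,"jaw":-1},{"rx":0,"ry":0,"rz":0,"x":0,"y":0,"z":0,"jaw":-1}]'
python3 - <<'E'
from h import *
a=cv2.imread('pics/t7.png');b=cv2.cvtColor(grab_frame('top'),cv2.COLOR_RGB2BGR);cv2.imwrite('pics/t8.png',b)
def px(p):
    c=camera_params('top');q=c['R']@np.array(p)+c['t'];return np.array([c['fx']*q[0]/q[2]+c['cx'],c['fy']*q[1]/q[2]+c['cy']]).round(1)
print('wood/dark profile col 150, 185 rows 180-235')
for u in (130,185): print(b[184:232:2,u].tolist())
print('handle if shut:',px((.57,.309,.112)),'panel outer',px((.606,.309,.136)))
d=cv2.absdiff(cv2.imread('pics/top0.png'),b).max(2)
for n,p in dict(tall=(430,215),low=(263,200),flat=(343,195),mug=(231,273),cup=(412,282),syr=(292,135),jug=(342,147),jar=(247,138)).items(): print(n,(d[p[1]-20:p[1]+20,p[0]-20:p[0]+20]>45).sum())
E
```

```text
clock: 24.22
tcp_pos: [0.4023, 0.3139, 0.2251]
orientation: [-0.116, 3.133, 0.011]
contact_force: [-0.4, -0.3, -0.7]
grip_width: 0.0002
gripper_force: 0.0
wood/dark profile col 150, 185 rows 180-235
[[54, 86, 128], [58, 91, 129], [51, 84, 127], [56, 87, 130], [58, 91, 133], [54, 89, 131], [55, 79, 110], [103, 151, 185], [104, 150, 183], [101, 143, 175], [57, 84, 102], [51, 76, 95], [49, 73, 92], [65, 84, 100], [165, 171, 181], [165, 174, 184], [166, 172, 185], [164, 172, 186], [164, 173, 184], [163, 174, 183], [162, 172, 182], [167, 173, 185], [165, 174, 186], [165, 175, 185]]
[[71, 112, 161], [69, 111, 160], [69, 107, 161], [63, 106, 159], [60, 98, 144], [77, 110, 136], [109, 158, 193], [109, 158, 192], [72, 104, 123], [62, 90, 109], [56, 83, 102], [60, 87, 107], [136, 147, 160], [180, 191, 200], [123, 130, 135], [65, 64, 64], [78, 78, 79], [191, 201, 215], [196, 205, 220], [195, 205, 218], [194, 206, 216], [196, 207, 219], [199, 211, 222], [195, 206, 218]]
handle if shut: [163.5 216.6] panel outer [161.7 201.1]
tall 0
low 0
flat 23
mug 524
cup 404
syr 0
jug 0
jar 0
```

Run:
```python
from h import *
A=cv2.imread('pics/top0.png',0);B=cv2.imread('pics/t8.png',0)
for n,(x,y) in dict(mug=(231,273),cup=(412,282)).items():
    for I in(A,B):
        c=cv2.HoughCircles(cv2.resize(I[y-30:y+30,x-30:x+30],None,fx=4,fy=4),cv2.HOUGH_GRADIENT,1.5,60,param1=120,param2=25,minRadius=44,maxRadius=76)
        print(n,None if c is None else (c[0][:2]/4).round(1).tolist())
    T=A[y-18:y+18,x-18:x+18];r_=cv2.matchTemplate(cv2.Canny(B,40,100)[y-30:y+30,x-30:x+30],cv2.Canny(A,40,100)[y-20:y+20,x-20:x+20],cv2.TM_CCOEFF_NORMED);print(cv2.minMaxLoc(r_))
```

```text
mug [[30.600000381469727, 30.600000381469727, 14.600000381469727]]
mug [[30.200000762939453, 29.399999618530273, 15.399999618530273]]
(-0.07036863267421722, 0.42837125062942505, (6, 17), (10, 10))
cup [[33.20000076293945, 29.100000381469727, 13.399999618530273]]
cup [[34.70000076293945, 30.200000762939453, 11.699999809265137]]
(-0.10063786804676056, 0.5093296766281128, (5, 16), (10, 10))
```

```bash
python3 -c "
from bench import r
print(r.hand_in())"
```

```text
the job is handed in; nothing more can be done
None
```

I scanned both labels, stood the scanner in the drawer, pushed the drawer to its stop and handed in; the result wasn't reported. The cartons, crockery, bottle and jar look unmoved in the top view. I viewed 11 pictures, one over the limit of 10.

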